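Find the heavy bottle by lifting

TASK

The four capped amber bottles in the rack look alike, but one holds the dense stock and is about three times as heavy as the others. Find the heavy one by lifting, lower it upright onto the mat in the steel spill dish, letting go only once you feel it rest there, and have the three light ones standing in the rack, each in a recess of its own.

Things in the scene. Friction and masses are not known exactly. Their poses are not given: they have to be found in the camera images.
- rack: Fixed four-place bottle rack near the front edge of the table: grey plastic block 88 x 332 x 18 mm, its long side (y) across the robot's front, turned by up to 0.12 rad. Origin: centre of its underside; x and y along its sides, z up. Four round recesses, 70 mm across, in a row at x = 0, y = +120, +40, -40, -120 mm. In each stands one loose, capped amber bottle, upright, centred to within 3 mm.
- rack_top (a point): Centre of the rack's upper face, 18 mm above its underside, amid the four bottles. They look the same: 58 mm across, 117 mm tall, black cap 30 mm across and 18 mm tall on top (it does not come off; gripped from above with 24 N it carries the heavy bottle). Three are light (0.12 to 0.18 kg each), one is heavy (0.43 to 0.57 kg) and may stand in any place.
- mat_1: Fixed rubber mat, 67 mm across, 4 mm thick, at the bottom of the rack's leftmost (y = +120 mm) recess. Origin: centre of its underside, axes as the rack's. Its top, on which the bottle stands, is 4 mm above the origin and 10 mm below the rack's upper face. The cap of the bottle that stands on it spans 102 to 120 mm above this origin.
- mat_2: Fixed rubber mat, 67 mm across, 4 mm thick, at the bottom of the rack's second from the left (y = +40 mm) recess. Origin: centre of its underside, axes as the rack's. Its top, on which the bottle stands, is 4 mm above the origin and 10 mm below the rack's upper face. The cap of the bottle that stands on it spans 102 to 120 mm above this origin.
- mat_3: Fixed rubber mat, 67 mm across, 4 mm thick, at the bottom of the rack's third from the left (y = -40 mm) recess. Origin: centre of its underside, axes as the rack's. Its top, on which the bottle stands, is 4 mm above the origin and 10 mm below the rack's upper face. The cap of the bottle that stands on it spans 102 to 120 mm above this origin.
- mat_4: Fixed rubber mat, 67 mm across, 4 mm thick, at the bottom of the rack's rightmost (y = -120 mm) recess. Origin: centre of its underside, axes as the rack's. Its top, on which the bottle stands, is 4 mm above the origin and 10 mm below the rack's upper face. The cap of the bottle that stands on it spans 102 to 120 mm above this origin.
- dish: Fixed round steel spill dish, empty, open at the top, on the table to the left of the rack: 96 mm across outside, 17 mm tall, wall 4 mm, so 86 mm across inside. Origin: centre of its underside.
- dish_mat: Round black rubber mat, 85 mm across and 4 mm thick, fixed on the dish's inner floor. Origin: centre of its underside, 3 mm above the table; its top is 4 mm above the origin and 10 mm below the dish's rim.
Not all that is in view belongs to the job. There is more than one size of the dish; the job needs the larger.

How it is judged:
On the way:
1. A bottle is lowered onto the dish's mat and rests on it while the fingers still hold it (mat carries over 0.5 N, fingers over 1 N, for 0.1 s) (contact force between dish_mat and anything else above 0.5 N and contact force between the fingers and anything else above 1 N), for 0.1 s.
At the end, for the whole second after the job is handed in: The heavy bottle stands free with its weight on the dish's mat (mat carries 3.2 to 6.5 N); three of the rack's mats carry one light bottle each (0.7 to 2.7 N), and the fourth, in any of the four places, carries nothing (under 0.3 N) (contact force between dish_mat and anything else between 3.2 and 6.5 N and ((contact force between mat_1 and anything else below 0.3 N and contact force between mat_2 and anything else between 0.7 and 2.7 N and contact force between mat_3 and anything else between 0.7 and 2.7 N and contact force between mat_4 and anything else between 0.7 and 2.7 N) or (contact force between mat_1 and anything else between 0.7 and 2.7 N and contact force between mat_2 and anything else below 0.3 N and contact force between mat_3 and anything else between 0.7 and 2.7 N and contact force between mat_4 and anything else between 0.7 and 2.7 N) or (contact force between mat_1 and anything else between 0.7 and 2.7 N and contact force between mat_2 and anything else between 0.7 and 2.7 N and contact force between mat_3 and anything else below 0.3 N and contact force between mat_4 and anything else between 0.7 and 2.7 N) or (contact force between mat_1 and anything else between 0.7 and 2.7 N and contact force between mat_2 and anything else between 0.7 and 2.7 N and contact force between mat_3 and anything else between 0.7 and 2.7 N and contact force between mat_4 and anything else below 0.3 N))); the robot touches nothing.
It also fails if it takes over 72 s, if anything falls off the work surface, if the arm or the gripper's body presses on something with over 40 N, if the wrist force passes 120 N, or if a joint passes its speed limit or range.

ROBOT

A 7-joint arm with a two-finger parallel gripper is mounted at the origin on a cart in front of the work surface, level with it; the furniture and walls round the work are solid. World frame = base frame: x ahead of the robot, y to its left, z up, the work surface at z = 0. Lengths are in m, angles in rad, forces in N, time in s.
With the tool pointing down it reaches from about 0.425 to 0.95 m from the base axis. Payload 4.7 kg.
Tool frame: the origin (TCP) lies midway between the tips of the shut fingers; the grasp point (between the pads) lies 19 mm behind it; z points along the fingers, y is the line along which they close (so a half turn about z gives the same grasp; the last joint's range is limited). The gripper opens to 87 mm and grips with 3 to 60 N. Pads are 19 mm wide; open, the fingers measure 117 mm over their backs; the gripper's body (75 mm by 190 mm) begins 51 mm behind the grasp point.
Start: joints at [-1.174, 0.469, -0.049, 1.532, 0.024, 1.141, -0.082], TCP at [0.279, 0.615, 0.223] pointing down, gripper open.
Joint ranges: [-2.59, 2.59], [-0.33, 1.99], [-1.39, 1.29], [0.1, 2.45], [-1.04, 4.18], [0.21, 1.99], [-2.66, 2.66]. Speed limits (rad/s): [2.57, 2.57, 3.14, 3.14, 3.14, 3.14, 3.14].

INTERFACE

Orientations are given as a unit quaternion [x, y, z, w].
In Python, from station import env gives the robot as it stands.
- The arm moves only by the tool play_rows, never from a script. Its argument "commands" is one flat list of numbers, 7 for each row, row after row: the shift along the tool's x, y, z in cm, then the turn, a rotation vector about the tool's x, y, z in degrees, then the opening, from 0 (shut) to 1 (fully open). A call has 1 to 10 rows; each row shifts and turns the commanded pose from where the row before left it, along the tool's axes as they then stand; what a row does not reach is not made up. A row lasts 1/12 s, in which the tool goes at most 41.7 mm and 7.16 degrees, less where a joint would pass 70% of its speed; a pose out of reach is approached as far as the arm can. A call is refused whole if a number of a shift passes 4.17 or a number of a turn 7.16, either way. A call with a gripper value outside its range is refused whole. The fingers move at their own pace and stop on an object; "force" is the grip in N (left out, the last holds). Time passes only in rows, so rows that do not move let the fingers close. It gives the time, the measured TCP pose, the force, the opening and the grip force at its end, in the units of the state.
- env.get_state(): the state, without advancing time (a new reading comes with each control period).
- env.get_image(name): name is "scene" or "side" or "wrist"; returns a dict with "image" (420x560x3 uint8, red, green, blue), "fx", "fy", "cx", "cy" (pixels), "dist_coeffs" ([k1, k2, p1, p2, k3] as OpenCV has them; the pictures are not rectified), "world_to_cam" (4x4, takes a point from world to camera coordinates). Camera axes: x right, y down, z forward; pixel columns grow to the right and rows downward; lengths in m; the calibration is good to about 2 mm. A picture is of the moment at which its call begins. There is no depth.
- env.finish_job(): hands the job in; it is judged then, once.
The state is a dict: "t": time; "qpos": joint angles; "qd": joint speeds; "joint_torque": joint torques, N m; "tool_pos": TCP position; "tcp_rot": TCP orientation; "ft_force": force on the tool from outside, world axes, zero at the start; "moment": the same for the moment, N m; "grip_width": finger opening in m; "grip_force": force on a finger pad.
Only numpy, scipy, OpenCV 4.12 (cv2) and the standard library are available. Lean on these libraries where they do the work, as an engineer would, in place of code of your own. Each camera call takes 0.05 s, during which the arm holds its last target. There are 200 camera calls.

## Working session

There is one attempt and no reset: what is moved stays moved. The work goes in short steps, Python scripts to look and compute and a tool call to move; the robot and the scene stay as the last step left them, time stands still between calls to the robot, and variables do not carry over. Pictures are saved under pics/ and viewed, at most 10 in all, crops included, and the job is handed in when it is done.

Besides the shell and the picture viewer there is one more tool, called after "Emit:" as name(argument=value, ...), one argument or row to a line, values as JSON. play_rows: Moves the arm, as the interface text tells. Its arguments: {"type":"object","properties":{"commands":{"type":"array"},"force":{"type":"number"}},"required":["commands"]}

```bash
ls; mkdir -p pics
cat > h.py <<'E'
import numpy as np, cv2, pickle
from station import env
def grab(n,f):
    d=env.get_image(n); pickle.dump(d,open(f'pics/{f}.pkl','wb')); cv2.imwrite(f'pics/{f}.png',d['image'][:,:,::-1]); return d
def load(f): return pickle.load(open(f'pics/{f}.pkl','rb'))
def K(d): return np.array([[d['fx'],0,d['cx']],[0,d['fy'],d['cy']],[0,0,1.]])
def ray(d,uv):
    u=cv2.undistortPoints(np.array([[uv]],float),K(d),np.array(d['dist_coeffs'],float))[0,0]
    W=np.array(d['world_to_cam']);R=W[:3,:3];c=-R.T@W[:3,3];r=R.T@np.array([*u,1]);return c,r/np.linalg.norm(r)
def atz(d,uv,z):
    c,r=ray(d,uv);return c+r*(z-c[2])/r[2]
def tri(obs):
    A=0;b=0;L=[]
    for d,uv in obs:
        c,r=ray(d,uv);P=np.eye(3)-np.outer(r,r);A=A+P;b=b+P@c;L.append((c,P))
    X=np.linalg.solve(A,b);return X,[np.linalg.norm(P@(X-c)) for c,P in L]
def proj(d,X):
    W=np.array(d['world_to_cam']);return cv2.projectPoints(np.array(X,float).reshape(-1,1,3),cv2.Rodrigues(W[:3,:3])[0],W[:3,3],K(d),np.array(d['dist_coeffs'],float))[0][:,0]
E
python3 - <<'E'
from h import *
a=grab('scene','s0');b=grab('side','d0');w=grab('wrist','w0')
for d in(a,b,w): print(ray(d,(280,210)))
print(env.get_state())
# side by side within 800x600
m=np.zeros((600,800,3),np.uint8)
m[:300,:400]=cv2.resize(b['image'],(400,300));m[:300,400:]=cv2.resize(w['image'],(400,300));cv2.imwrite('pics/m0.png',m[:300,:,::-1])
E
```

```text
pics
(array([ 0.60269382, -0.62075527,  0.79718267]), array([-0.13570954,  0.58611744, -0.79877986]))
(array([0.0816822 , 0.6245945 , 0.59163174]), array([ 0.41250222, -0.7176965 , -0.56102911]))
(array([0.21566146, 0.64429993, 0.38422987]), array([ 0.24152887, -0.09990399, -0.96523728]))
{'t': 0.15, 'qpos': array([-1.17391973,  0.46927753, -0.04858577,  1.53339983,  0.02409796,
        1.1410077 , -0.0823181 ]), 'qd': array([ 0.00026047, -0.0042659 ,  0.00062093, -0.00373994,  0.00095059,
       -0.00208431,  0.00193923]), 'joint_torque': array([ 7.80021655e-04, -5.08429420e+01, -8.06943909e-02, -2.36418629e+01,
       -6.13416941e-02,  3.57409485e-02,  1.39099716e-04]), 'tool_pos': array([0.27859534, 0.614328  , 0.22173442]), 'tcp_rot': array([ 2.11284767e-01,  9.77424258e-01, -7.41355291e-04, -1.35087228e-04]), 'ft_force': array([-1.0322657 ,  0.28936553, -0.21216678]), 'moment': array([ 0.01621685,  0.02113485, -0.01362135]), 'grip_force': 0.0, 'grip_width': 0.08712181428007798}
```

View pics/s0.png

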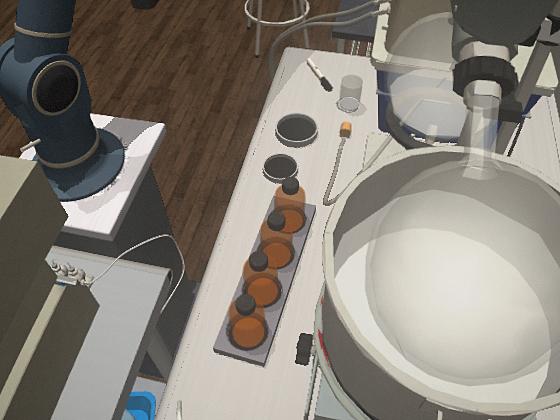

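View pics/d0.png

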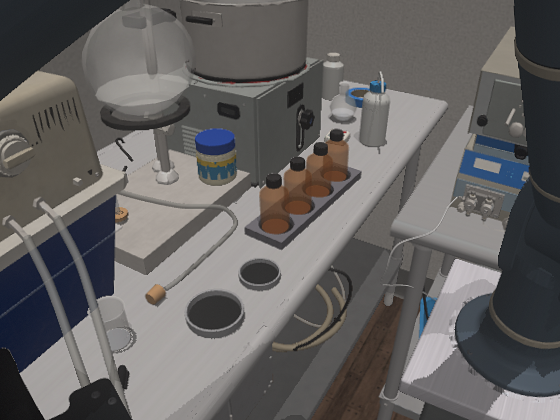

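The scene view shows four capped bottles at caps (290,186), (276,219), (259,260), (244,303). In the side view the same caps are at (274,181), (298,164), (320,149), (337,135). There are two dishes: A at scene (297,129) / side (215,313), and B at scene (281,167) / side (260,274). A looks like the larger one, so I'll measure both.

Run:
```python
from h import *
s,d=load('s0'),load('d0')
P=[((290,186),(274,181)),((276,219),(298,164)),((259,260),(320,149)),((244,303),(337,135)),((297,129),(215,313)),((281,167),(260,274))]
for a,b in P: print(tri([(s,a),(d,b)]))
# dish diameters from horizontal extents on rim plane
for n,l,r,h in(('A',(275,129),(318,129),.017),('B',(263,167),(299,167),.017)): print(n,np.linalg.norm(atz(s,l,h)-atz(s,r,h)))
def crop(D,x,y,w,h,k): return cv2.resize(D['image'][y:y+h,x:x+w],None,fx=k,fy=k,interpolation=cv2.INTER_CUBIC)
m=np.zeros((600,800,3),np.uint8)
m[:,:400]=cv2.resize(s['image'][100:370,180:360],(400,600),interpolation=cv2.INTER_CUBIC)
m[:320,400:]=crop(d,170,240,125,100,3.2)
m[320:,400:]=crop(d,235,115,143,100,2.8)[:280,:400]
cv2.imwrite('pics/m1.png',m[:,:,::-1])
```

```text
(array([ 0.49182753, -0.06447851,  0.11415623]), [np.float64(0.0008728714698851043), np.float64(0.0008728714698851522)])
(array([ 0.48306499, -0.14174272,  0.11625895]), [np.float64(0.0016001627087747399), np.float64(0.0016001627087745883)])
(array([ 0.47448177, -0.22460986,  0.1150335 ]), [np.float64(0.0010430694424880043), np.float64(0.0010430694424879811)])
(array([ 0.47075251, -0.30312051,  0.116092  ]), [np.float64(0.0007631627140367628), np.float64(0.0007631627140367375)])
(array([0.45569496, 0.18805939, 0.00788406]), [np.float64(0.0017737422820453162), np.float64(0.0017737422820452236)])
(array([0.44408202, 0.06950027, 0.00658694]), [np.float64(0.002357350115061229), np.float64(0.002357350115061181)])
A 0.09567745201233628
B 0.0750097381350952
```

View pics/m1.png

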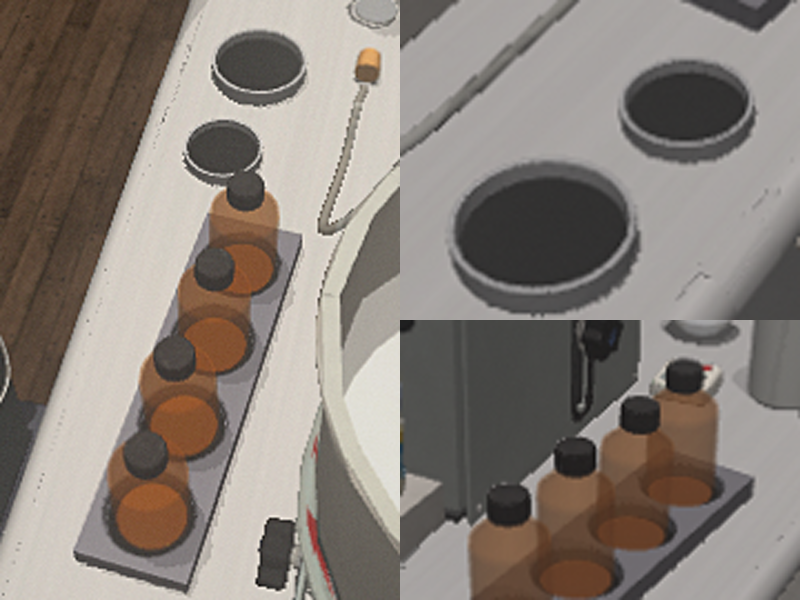

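The crop confirms it: dish A (scene (297,129), side (215,313)) measures 96 mm across and dish B (scene (281,167)) 75 mm. A is the one named. The caps triangulate to z ≈ 0.115, which is right for mid-cap. Next I'll refine with segmentation.

Run:
```python
from h import *
s,d=load('s0'),load('d0')
def blob(D,uv,r,t=62):
    g=D['image'].max(2);u,v=uv;m=np.zeros_like(g);m[v-r:v+r+1,u-r:u+r+1]=(g[v-r:v+r+1,u-r:u+r+1]<t)
    n,l,st,c=cv2.connectedComponentsWithStats(m);i=l[v,u];return c[i],st[i][2:]
P=[((290,186),(274,181)),((276,219),(298,164)),((259,260),(320,149)),((244,303),(337,135))]
C=[]
for a,b in P:
    x,sx=blob(s,a,12);y,sy=blob(d,b,11);X,e=tri([(s,x),(d,y)]);C.append(X);print(X.round(4),np.round(e,4),sx,sy)
C=np.array(C);u=(C[0]-C[3])/3;print('spacing',np.linalg.norm(np.diff(C,axis=0),axis=1),'yaw',np.arctan2(-u[0],u[1]))
# dish: mat ellipse
for a,b in (((297,129),(215,313)),((281,167),(260,274))):
    x,sx=blob(s,a,26);y,sy=blob(d,b,34);print('dish',tri([(s,x),(d,y)]),sx,sy)
print('box corner',atz(d,(258,202),0)); print('pot edge',atz(s,(323,240),.25),atz(s,(323,240),.35))
st=env.get_state();from scipy.spatial.transform import Rotation as R
r=R.from_quat(st['tcp_rot']);M=r.as_matrix();print(M.round(3))
yaw=np.arctan2(-u[0],u[1]);t=np.array([[-np.cos(yaw),-np.sin(yaw),0],[-np.sin(yaw),np.cos(yaw),0],[0,0,-1]]).T
t=np.c_[[-np.cos(yaw),-np.sin(yaw),0],[-np.sin(yaw),np.cos(yaw),0],[0,0,-1]]
print('turn deg',np.degrees((r.inv()*R.from_matrix(t)).as_rotvec()),'rack frame delta to b1',t.T@(C[0]-st['tool_pos'])*100)
```

```text
[ 0.4948 -0.0963  0.0944] [0.0145 0.0145] [   560    420 235156] [ 16  15 202]
[ 0.4826 -0.1289  0.1244] [0.0054 0.0054] [   560    420 235138] [ 15  14 180]
[ 0.4691 -0.1571  0.1512] [0.0252 0.0252] [   560    420 235130] [ 14  13 159]
[ 0.4613 -0.1796  0.1757] [0.0379 0.0379] [   560    420 235138] [ 13  11 128]
spacing [0.04592673 0.04126958 0.03411722] yaw -0.38182304451955723
dish (array([ 0.48663984,  0.07937195, -0.11445081]), [np.float64(0.0487469292401326), np.float64(0.04874692924013256)]) [   560    420 235182] [  53   33 1331]
dish (array([ 0.46798369,  0.00906892, -0.05077479]), [np.float64(0.012299668190146166), np.float64(0.012299668190146109)]) [   560    420 235145] [ 37  21 589]
box corner [ 0.57359159 -0.13514207  0.        ]
pot edge [ 0.57528644 -0.255589    0.25      ] [ 0.58029525 -0.32232472  0.35      ]
[[-0.911  0.413 -0.001]
 [ 0.413  0.911 -0.001]
 [-0.    -0.002 -1.   ]]
turn deg [-8.63539275e-02  9.21638352e-04 -2.51846456e+00] rack frame delta to b1 [-46.54095489 -57.89267633  12.73831517]
```

Run:
```python
from h import *
s,d=load('s0'),load('d0')
def blob(D,uv,r,t):
    g=D['image'].max(2);u,v=uv;m=np.zeros_like(g);m[v-r:v+r+1,u-r:u+r+1]=(g[v-r:v+r+1,u-r:u+r+1]<t)
    n,l,st,c=cv2.connectedComponentsWithStats(m);i=l[v,u];return c[i],st[i][2:]
print([s['image'][v,u] for u,v in((290,186),(259,260),(297,129),(250,130))])
P=[((290,186),(274,181)),((276,219),(298,164)),((259,260),(320,149)),((244,303),(337,135))]
C=[]
for a,b in P:
    x,sx=blob(s,a,11,88);y,sy=blob(d,b,11,62);X,e=tri([(s,x),(d,y)]);C.append(X);print(X.round(4),np.round(e,4),sx,sy)
C=np.array(C);u=(C[0]-C[3])/3;print('spacing',np.linalg.norm(np.diff(C,axis=0),axis=1),'yaw',np.arctan2(-u[0],u[1]))
for a,b in (((297,129),(215,313)),((281,167),(260,274))):
    x,sx=blob(s,a,26,88);y,sy=blob(d,b,34,62);print('dish',tri([(s,x),(d,y)]),sx,sy,atz(s,x,.007),atz(d,y,.007))
st=env.get_state();from scipy.spatial.transform import Rotation as R
r=R.from_quat(st['tcp_rot']);yaw=np.arctan2(-u[0],u[1])
t=np.c_[[-np.cos(yaw),-np.sin(yaw),0],[-np.sin(yaw),np.cos(yaw),0],[0,0,-1]]
print('turn deg',np.degrees((r.inv()*R.from_matrix(t)).as_rotvec()),'rack frame delta to b1',t.T@(C[0]-st['tool_pos'])*100)
```

```text
[array([84, 80, 75], dtype=uint8), array([81, 77, 73], dtype=uint8), array([71, 73, 67], dtype=uint8), array([96, 77, 65], dtype=uint8)]
[ 0.4911 -0.0621  0.1161] [0. 0.] [ 20  20 293] [ 16  15 202]
[ 0.4848 -0.1441  0.1155] [0.0001 0.0001] [ 19  22 291] [ 15  14 180]
[ 0.474  -0.2257  0.1151] [0.0008 0.0008] [ 19  23 328] [ 14  13 159]
[ 0.4732 -0.3039  0.115 ] [0.0004 0.0004] [ 20  23 350] [ 13  11 128]
spacing [0.08221722 0.08230885 0.07817551] yaw -0.07384420251631588
dish (array([0.45466607, 0.18830516, 0.00995816]), [np.float64(0.0002508379631865879), np.float64(0.0002508379631864811)]) [ 39  24 693] [  53   33 1331] [0.45390136 0.19117632 0.007     ] [0.45682509 0.18614121 0.007     ]
dish (array([ 4.51054981e-01,  6.08622033e-02, -4.47848205e-04]), [np.float64(0.002089945475276383), np.float64(0.0020899454752764737)]) [ 35  37 798] [ 37  21 589] [0.4542641  0.05563911 0.007     ] [0.44432956 0.06746867 0.007     ]
turn deg [-8.59092559e-02 -1.23972543e-02 -2.01643490e+01] rack frame delta to b1 [-26.18059043 -65.8927151   10.56620335]
```

Emit:
play_rows(
  commands=[0,0,0,0,0,-6.7,0.6,0,0,0,0,0,-6.7,0.6,0,0,0,0,0,-6.7,0.6,-1.46,-3.66,0,0,0,0,0.6,-1.46,-3.66,0,0,0,0,0.6,-1.46,-3.66,0,0,0,0,0.6,-1.46,-3.66,0,0,0,0,0.6,-1.46,-3.66,0,0,0,0,0.6,-1.46,-3.66,0,0,0,0,0.6,-1.46,-3.66,0,0,0,0,0.6],
  force=24,
)

```text
t: 0.98
tool_pos: [0.3616, 0.3495, 0.2224]
tcp_rot: [0.037, 0.999, -0.0, -0.0]
ft_force: [0.5, -0.3, 0.2]
grip_width: 0.0522
grip_force: 0.0
```

Emit:
play_rows(
  commands=[-1.46,-3.66,0,0,0,0,0.6,-1.46,-3.66,0,0,0,0,0.6,-1.46,-3.66,0,0,0,0,0.6,-1.46,-3.66,0,0,0,0,0.6,-1.46,-3.66,0,0,0,0,0.6,-1.46,-3.66,0,0,0,0,0.6,-1.46,-3.66,0,0,0,0,0.6,-1.46,-3.66,0,0,0,0,0.6,-1.46,-3.66,0,0,0,0,0.6,0,0,0,0,0,0,0.6],
)

```text
t: 1.82
tool_pos: [0.4693, 0.005, 0.2229]
tcp_rot: [0.044, 0.999, -0.002, 0.001]
ft_force: [0.1, 0.0, -0.1]
grip_width: 0.0523
grip_force: 0.0
```

```bash
cat >> h.py <<'E'
from scipy.spatial.transform import Rotation as Rn
def go(*targets):
    s=env.get_state();M=Rn.from_quat(s['tcp_rot']).as_matrix();p=s['tool_pos'].copy()
    for T in targets: print((M.T@(np.array(T)-p)*100).round(2));p=np.array(T)
    print('tilt',M[:,2].round(4),'F',s['ft_force'].round(2))
E
echo ok
```

```text
ok
```

Emit:
play_rows(
  commands=[-0.9,-2.2,0,0,0,0,0.6,-0.9,-2.2,0,0,0,0,0.6,-0.9,-2.1,0,0,0,0,0.6,0,0,2.5,0,0,0,0.6,0,0,2.5,0,0,0,0.6,0,0,2.0,0,0,0,0.6,0,0,0,0,0,0,0.6,0,0,0,0,0,0,0.6],
)

```text
t: 2.48
tool_pos: [0.4892, -0.0533, 0.1519]
tcp_rot: [0.037, 0.999, -0.0, -0.001]
ft_force: [0.2, -0.8, 1.2]
grip_width: 0.052
grip_force: 0.0
```

Run:
```python
from h import *
w=grab('wrist','w1')
go((.4911,-.0621,.102))
print(proj(w,[[.4911,-.0621,.124]]))
```

```text
[-0.15 -0.86  5.1 ]
tilt [ 4.e-04 -0.e+00 -1.e+00] F [ 0.16  0.75 -0.08]
[[260.5199609  242.33590336]]
```

View pics/w1.png

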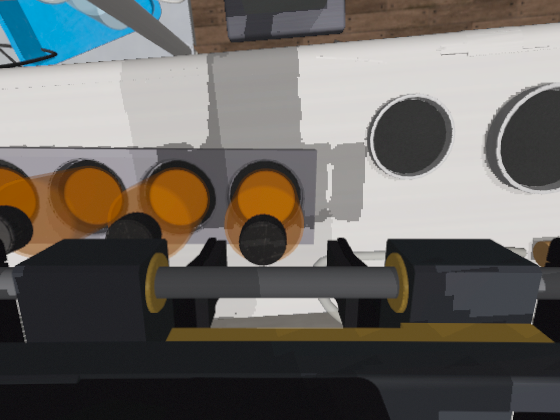

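The wrist view shows cap 1 centred at (263,241), against (260,242) predicted from the calibration, so the fit is good to about 1 mm. Now descend, grip and lift slightly.

Emit:
play_rows(
  commands=[-0.1,-0.8,1.0,0,0,0,0.6,0,0,2.0,0,0,0,0.6,0,0,2.0,0,0,0,0.6,0,0,0,0,0,0,0.6,0,0,0,0,0,0,0,0,0,0,0,0,0,0,0,0,0,0,0,0,0,0,0,0,0,0,0,0],
  force=24,
)

```text
t: 3.2
tool_pos: [0.4912, -0.0617, 0.1036]
tcp_rot: [0.038, 0.999, 0.0, 0.001]
ft_force: [0.0, -0.1, 1.4]
grip_width: 0.0375
grip_force: 21.5
```

Emit:
play_rows(
  commands=[0,0,-1.0,0,0,0,0,0,0,-1.0,0,0,0,0,0,0,-1.0,0,0,0,0,0,0,0,0,0,0,0,0,0,0,0,0,0,0,0,0,0,0,0,0,0],
)

```text
t: 3.7
tool_pos: [0.4902, -0.0615, 0.1327]
tcp_rot: [0.037, 0.999, 0.0, 0.0]
ft_force: [0.1, 0.1, -1.8]
grip_width: 0.0377
grip_force: 20.8
```

Emit:
play_rows(
  commands=[0,0,0,0,0,0,0],
)

```text
t: 3.78
tool_pos: [0.4899, -0.0615, 0.1322]
tcp_rot: [0.037, 0.999, 0.0, -0.0]
ft_force: [0.2, -0.0, -1.9]
grip_width: 0.0374
grip_force: 20.8
```

Emit:
play_rows(
  commands=[0,0,0,0,0,0,0],
)

```text
t: 3.87
tool_pos: [0.4899, -0.0615, 0.1321]
tcp_rot: [0.037, 0.999, 0.0, -0.001]
ft_force: [0.0, -0.9, -1.6]
grip_width: 0.0375
grip_force: 20.8
```

Run:
```python
from h import *
d=grab('side','d1');s=grab('scene','s1')
m=np.hstack([cv2.resize(D['image'][y:y+130,x:x+110],(400,473),interpolation=cv2.INTER_CUBIC) for D,x,y in((d,220,110),(s,240,130))])
cv2.imwrite('pics/m2.png',m[:,:,::-1])
```

```text
(no output)
```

View pics/m2.png

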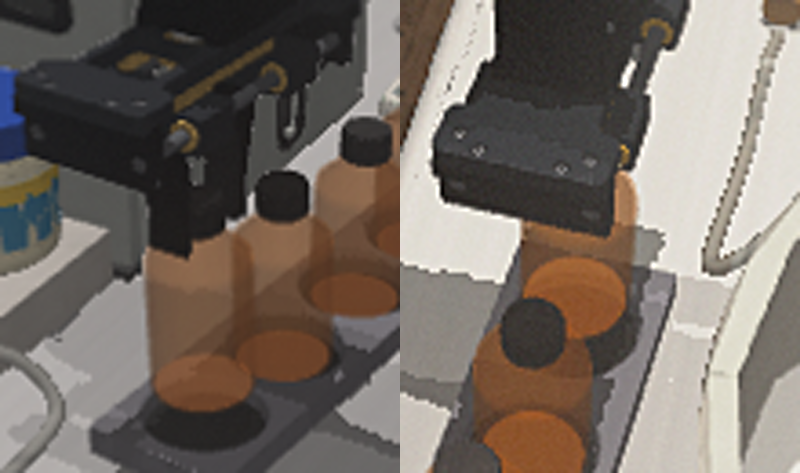

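The crops show bottle 1 hanging upright, clear of its recess. It weighs about 1.75 N, so it is light. I'll put it back and move to bottle 2, gripping about 4 mm higher so the pads close on the cap rather than the shoulder.

Emit:
play_rows(
  commands=[0,0,1.0,0,0,0,0,0,0,1.0,0,0,0,0,0,0,0.5,0,0,0,0,0,0,0.4,0,0,0,0,0,0,0,0,0,0,0,0,0,0,0,0,0,0],
)

```text
t: 4.47
tool_pos: [0.4907, -0.0618, 0.1039]
tcp_rot: [0.038, 0.999, 0.0, 0.0]
ft_force: [-2.3, 0.4, 6.5]
grip_width: 0.0379
grip_force: 22.6
```

Emit:
play_rows(
  commands=[0,0,0,0,0,0,0.6,0,0,0,0,0,0,0.6,0,0,0,0,0,0,0.6,0,0,-2.0,0,0,0,0.6,0,0,-3.0,0,0,0,0.6,0,-4.1,0,0,0,0,0.6,0,-4.1,0,0,0,0,0.6,0,0,0,0,0,0,0.6,0,0,0,0,0,0,0.6],
)

```text
t: 5.22
tool_pos: [0.4835, -0.1459, 0.1534]
tcp_rot: [0.04, 0.999, -0.0, -0.0]
ft_force: [0.5, 1.2, -0.4]
grip_width: 0.0522
grip_force: 0.0
```

Run:
```python
from h import *
go((.4848,-.1435,.107))
```

```text
[-0.11  0.25  4.64]
tilt [-1.e-04 -6.e-04 -1.e+00] F [ 0.54  1.2  -0.36]
```

Emit:
play_rows(
  commands=[-0.1,0.25,1.0,0,0,0,0.6,0,0,2.0,0,0,0,0.6,0,0,1.6,0,0,0,0.6,0,0,0,0,0,0,0.6,0,0,0,0,0,0,0,0,0,0,0,0,0,0,0,0,0,0,0,0,0,0,0,0,0,0,0,0],
  force=26,
)

```text
t: 5.88
tool_pos: [0.4861, -0.1412, 0.1084]
tcp_rot: [0.037, 0.999, -0.0, 0.001]
ft_force: [0.2, -2.2, -1.7]
grip_width: 0.0335
grip_force: 20.8
```

Emit:
play_rows(
  commands=[0,0,-1.0,0,0,0,0,0,0,-1.0,0,0,0,0,0,0,-1.0,0,0,0,0,0,0,0,0,0,0,0,0,0,0,0,0,0,0,0,0,0,0,0,0,0],
)

```text
t: 6.38
tool_pos: [0.4853, -0.1408, 0.1377]
tcp_rot: [0.037, 0.999, 0.0, 0.0]
ft_force: [-1.0, -0.2, -2.0]
grip_width: 0.0328
grip_force: 22.4
```

Emit:
play_rows(
  commands=[0,0,0,0,0,0,0],
)

```text
t: 6.47
tool_pos: [0.4849, -0.1408, 0.1372]
tcp_rot: [0.037, 0.999, 0.0, -0.0]
ft_force: [0.2, -1.2, -2.3]
grip_width: 0.033
grip_force: 22.4
```

About 2.1 N, so bottle 2 is light too. Back down, then on to bottle 3.

Emit:
play_rows(
  commands=[0,0,1.0,0,0,0,0,0,0,1.0,0,0,0,0,0,0,0.5,0,0,0,0,0,0,0.4,0,0,0,0,0,0,0,0,0,0,0,0,0,0,0,0,0,0],
)

```text
t: 6.97
tool_pos: [0.4853, -0.141, 0.1082]
tcp_rot: [0.038, 0.999, 0.0, -0.0]
ft_force: [-1.3, 0.1, -0.4]
grip_width: 0.0325
grip_force: 22.8
```

Emit:
play_rows(
  commands=[0,0,0,0,0,0,0.6,0,0,0,0,0,0,0.6,0,0,0,0,0,0,0.6,0,0,-2.0,0,0,0,0.6,0,0,-2.6,0,0,0,0.6,0,-4.1,0,0,0,0,0.6,0,-4.1,0,0,0,0,0.6,0,0,0,0,0,0,0.6,0,0,0,0,0,0,0.6],
)

```text
t: 7.72
tool_pos: [0.4785, -0.2255, 0.1547]
tcp_rot: [0.04, 0.999, -0.001, 0.0]
ft_force: [-0.2, 0.7, 0.5]
grip_width: 0.0523
grip_force: 0.0
```

Run:
```python
from h import *
go((.475,-.225,.107))
```

```text
[0.36 0.02 4.77]
tilt [ 4.0e-04 -1.1e-03 -1.0e+00] F [-0.19  0.69  0.52]
```

Emit:
play_rows(
  commands=[0.3,0.1,1.0,0,0,0,0.6,0,0,2.0,0,0,0,0.6,0,0,1.6,0,0,0,0.6,0,0,0,0,0,0,0.6,0,0,0,0,0,0,0,0,0,0,0,0,0,0,0,0,0,0,0,0,0,0,0,0,0,0,0,0],
  force=26,
)

```text
t: 8.38
tool_pos: [0.4771, -0.2221, 0.1096]
tcp_rot: [0.037, 0.999, -0.001, 0.001]
ft_force: [-0.9, -1.9, 3.0]
grip_width: 0.0332
grip_force: 4.5
```

Emit:
play_rows(
  commands=[0,0,-1.0,0,0,0,0,0,0,-1.0,0,0,0,0,0,0,-1.0,0,0,0,0,0,0,0,0,0,0,0,0,0,0,0,0,0,0,0,0,0,0,0,0,0],
)

```text
t: 8.88
tool_pos: [0.476, -0.2211, 0.1384]
tcp_rot: [0.037, 0.999, 0.0, -0.0]
ft_force: [0.4, 0.4, -4.9]
grip_width: 0.0285
grip_force: 26.0
```

Emit:
play_rows(
  commands=[0,0,0,0,0,0,0],
)

```text
t: 8.97
tool_pos: [0.4758, -0.2211, 0.138]
tcp_rot: [0.037, 0.999, 0.0, -0.001]
ft_force: [0.3, -0.5, -5.0]
grip_width: 0.0282
grip_force: 26.0
```

5.0 N, so bottle 3 is the heavy one. I'll firm up the grip, lift clear of the other caps and check how it hangs.

Emit:
play_rows(
  commands=[0,0,-1.0,0,0,0,0,0,0,-2.0,0,0,0,0,0,0,-2.5,0,0,0,0,0,0,-2.5,0,0,0,0,0,0,-2.5,0,0,0,0,0,0,-1.5,0,0,0,0,0,0,0,0,0,0,0,0,0,0,0,0,0,0,0,0,0,0,0,0,0],
  force=30,
)

```text
t: 9.72
tool_pos: [0.4752, -0.221, 0.2572]
tcp_rot: [0.038, 0.999, 0.0, -0.001]
ft_force: [-0.2, 0.8, -5.2]
grip_width: 0.0281
grip_force: 29.9
```

Run:
```python
from h import *
d=grab('side','d2');s=grab('scene','s2')
m=np.hstack([cv2.resize(D['image'][y:y+170,x:x+140],(400,486),interpolation=cv2.INTER_CUBIC) for D,x,y in((d,240,50),(s,190,170))])
cv2.imwrite('pics/m3.png',m[:,:,::-1])
go((.46,-.221,.262),(.4555,.188,.262))
p=env.get_state()['tool_pos']
print(proj(d,[p,p-[0,0,.1017]]),proj(s,[p,p-[0,0,.1017]]))
```

```text
[ 1.53 -0.11 -0.51]
[3.510e+00 4.075e+01 4.000e-02]
tilt [-0.0032  0.001  -1.    ] F [-0.48  0.01 -4.36]
[[321.51509439  84.58850101]
 [319.24831883 132.07259413]] [[254.99601191 203.81504259]
 [258.27800077 244.58055479]]
```

View pics/m3.png

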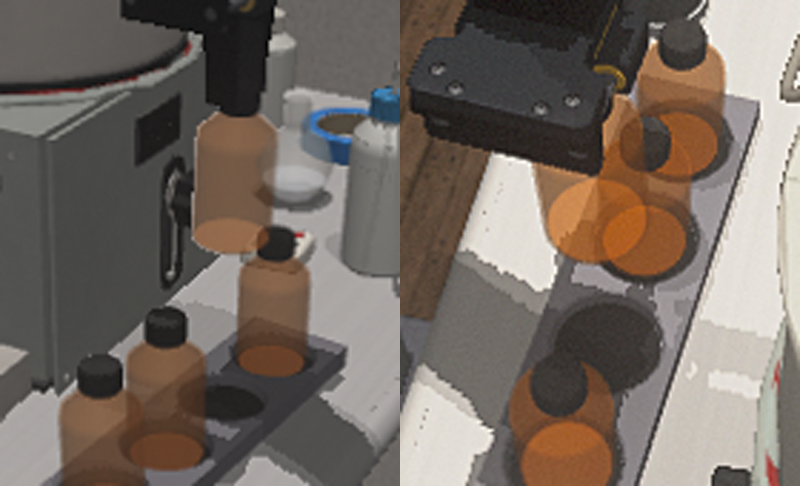

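Bottle 3 hangs upright with its base near side (321,132), i.e. z ≈ 0.155, clear of the other caps. Carrying it to the dish.

Emit:
play_rows(
  commands=[0.5,1,0,0,0,0,0,0.5,2,0,0,0,0,0,0.5,3,0,0,0,0,0,0.5,3,0,0,0,0,0,0.5,3,0,0,0,0,0,0.5,3,0,0,0,0,0,0.5,3,0,0,0,0,0,0.5,3,0,0,0,0,0,0.5,3,0,0,0,0,0,0.5,3,0,0,0,0,0],
)

```text
t: 10.65
tool_pos: [0.4451, 0.0534, 0.2579]
tcp_rot: [0.037, 0.999, -0.0, -0.001]
ft_force: [1.3, 0.4, -4.6]
grip_width: 0.0281
grip_force: 30.0
```

Emit:
play_rows(
  commands=[0,3,0,0,0,0,0,0,3,0,0,0,0,0,0,3,0,0,0,0,0,0,2,0,0,0,0,0,0,1.5,0,0,0,0,0,0,1.2,0,0,0,0,0,0,0,0,0,0,0,0,0,0,0,0,0,0,0,0,0,0,0,0,0,0],
)

```text
t: 11.4
tool_pos: [0.4567, 0.1866, 0.2582]
tcp_rot: [0.038, 0.999, -0.001, -0.0]
ft_force: [-0.1, -0.2, -3.6]
grip_width: 0.0283
grip_force: 30.0
```

Run:
```python
from h import *
go((.4555,.188,.13),(.4555,.188,.1085))
d=grab('side','d3');s=grab('scene','s3')
m=np.hstack([cv2.resize(D['image'][y:y+170,x:x+140],(400,486),interpolation=cv2.INTER_CUBIC) for D,x,y in((d,140,190),(s,220,40))])
cv2.imwrite('pics/m4.png',m[:,:,::-1])
```

```text
[ 0.12  0.15 12.82]
[-0.    0.    2.15]
tilt [-8.0e-04 -1.3e-03 -1.0e+00] F [-0.14 -0.17 -3.63]
```

View pics/m4.png

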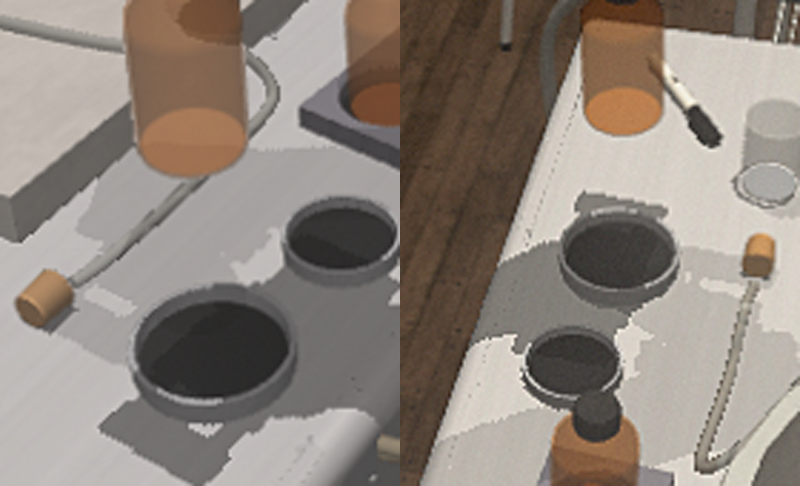

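The bottle hangs upright over the larger dish (rim centre at crop-left (213,345)). Lowering it.

Emit:
play_rows(
  commands=[0.1,0.1,1.5,0,0,0,0,0,0,2.5,0,0,0,0,0,0,2.5,0,0,0,0,0,0,2.5,0,0,0,0,0,0,2,0,0,0,0,0,0,1.3,0,0,0,0,0,0,0.5,0,0,0,0,0,0,0,0,0,0,0,0,0,0,0,0,0,0,0,0,0,0,0,0,0],
)

```text
t: 12.33
tool_pos: [0.457, 0.1894, 0.1317]
tcp_rot: [0.038, 0.999, 0.001, 0.001]
ft_force: [-0.2, 0.8, -4.8]
grip_width: 0.0278
grip_force: 30.0
```

Emit:
play_rows(
  commands=[0,0,0.4,0,0,0,0,0,0,0.4,0,0,0,0,0,0,0.4,0,0,0,0,0,0,0.3,0,0,0,0,0,0,0.2,0,0,0,0,0,0,0,0,0,0,0,0,0,0,0,0,0,0],
)

```text
t: 12.92
tool_pos: [0.456, 0.1893, 0.1134]
tcp_rot: [0.037, 0.999, 0.0, -0.0]
ft_force: [0.3, 0.5, -5.2]
grip_width: 0.0283
grip_force: 30.0
```

Emit:
play_rows(
  commands=[0,0,0.15,0,0,0,0,0,0,0.15,0,0,0,0,0,0,0.1,0,0,0,0,0,0,0,0,0,0,0],
)

```text
t: 13.25
tool_pos: [0.4592, 0.1891, 0.1131]
tcp_rot: [0.038, 0.999, 0.001, 0.003]
ft_force: [-1.5, -4.3, 18.2]
grip_width: 0.0281
grip_force: 30.9
```

Emit:
play_rows(
  commands=[0,0,0.1,0,0,0,0,0,0,0.1,0,0,0,0,0,0,0,0,0,0,0,0,0,0,0,0,0,0],
)

```text
t: 13.58
tool_pos: [0.4603, 0.1892, 0.113]
tcp_rot: [0.038, 0.999, 0.001, 0.004]
ft_force: [-3.5, -5.8, 31.0]
grip_width: 0.0283
grip_force: 31.4
```

Contact is felt, but it is pressing harder than needed. I'll back off a little and check that it is the mat and not the rim.

Emit:
play_rows(
  commands=[0,0,-0.2,0,0,0,0,0,0,-0.2,0,0,0,0,0,0,0,0,0,0,0,0,0,0,0,0,0,0],
)

```text
t: 13.92
tool_pos: [0.4575, 0.1893, 0.1131]
tcp_rot: [0.038, 0.999, 0.0, 0.001]
ft_force: [-0.8, -2.9, 9.6]
grip_width: 0.0281
grip_force: 30.6
```

Run:
```python
from h import *
go((.4555,.188,.112))
d=grab('side','d4');s=grab('scene','s4')
m=np.hstack([cv2.resize(D['image'][y:y+120,x:x+100],(400,480),interpolation=cv2.INTER_CUBIC) for D,x,y in((d,165,240),(s,250,70))])
cv2.imwrite('pics/m5.png',m[:,:,::-1])
```

```text
[ 0.19 -0.14  0.11]
tilt [ 3.e-03  8.e-04 -1.e+00] F [-0.78 -2.86  9.62]
```

View pics/m5.png

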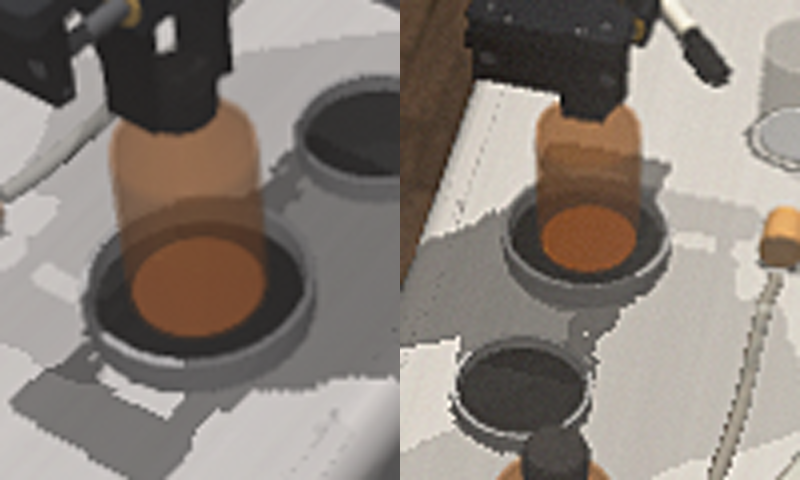

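The bottle's base (crop-left (198,287)) sits well inside the dish on the mat, upright and with a clear margin all round. The wrist is still pressing with about 10 N, so I'll ease off 1 mm, release and retreat upward.

Emit:
play_rows(
  commands=[0,0,-0.1,0,0,0,0,0,0,0,0,0,0,0,0,0,0,0,0,0,0],
)

```text
t: 14.27
tool_pos: [0.4567, 0.1893, 0.1131]
tcp_rot: [0.037, 0.999, 0.0, 0.001]
ft_force: [-0.3, -1.9, 5.1]
grip_width: 0.0281
grip_force: 30.5
```

Emit:
play_rows(
  commands=[0,0,0,0,0,0,0.7,0,0,0,0,0,0,0.7,0,0,0,0,0,0,0.7,0,0,0,0,0,0,0.7,0,0,-1.5,0,0,0,0.7,0,0,-2.5,0,0,0,0.7,0,0,-3,0,0,0,0.7,0,0,-2,0,0,0,0.7,0,0,0,0,0,0,0.7,0,0,0,0,0,0,0.7],
)

```text
t: 15.1
tool_pos: [0.4564, 0.1898, 0.2033]
tcp_rot: [0.037, 0.999, 0.001, 0.001]
ft_force: [-0.1, 0.0, -0.1]
grip_width: 0.0604
grip_force: 0.0
```

Run:
```python
from h import *
d=grab('side','d5');s=grab('scene','s5')
m=np.hstack([cv2.resize(D['image'][y:y+240,x:x+200],(400,480),interpolation=cv2.INTER_CUBIC) for D,x,y in((d,170,110),(s,180,80))])
cv2.imwrite('pics/m6.png',m[:,:,::-1])
```

```text
(no output)
```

View pics/m6.png

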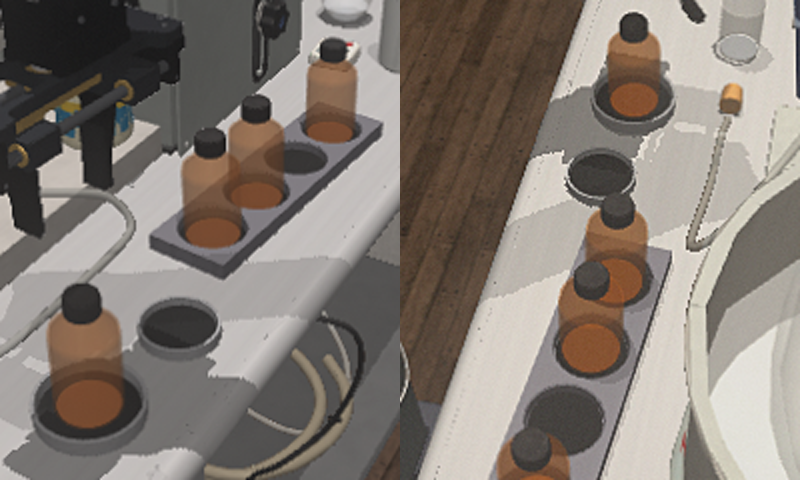

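All four bottles stand upright: the heavy one in the larger dish, the light ones in recesses 1, 2 and 4. I'll compare the cap positions with the first picture, then hand in.

Run:
```python
from h import *
s,d=load('s5'),load('d5')
def blob(D,uv,r,t):
    g=D['image'].max(2);u,v=uv;m=np.zeros_like(g);m[v-r:v+r+1,u-r:u+r+1]=(g[v-r:v+r+1,u-r:u+r+1]<t)
    n,l,st,c=cv2.connectedComponentsWithStats(m);return c[l[v,u]]
ok=True
for a,b in (((290,186),(274,181)),((275,220),(298,164)),((244,303),(337,135))):
    X,e=tri([(s,blob(s,a,11,88)),(d,blob(d,b,11,62))]);print(X.round(4),e[0].round(4));ok&=abs(X[2]-.1155)<.003
if ok: print(env.finish_job())
```

```text
[ 0.4876 -0.0608  0.1146] 0.0005
[ 0.4828 -0.1418  0.1139] 0.0006
[ 0.473  -0.3014  0.113 ] 0.0008
the job is handed in; nothing more can be done
None
```

The job is handed in: the heavy bottle (third from the left, about 5 N) stands on the mat in the larger dish, released only after I felt it rest there, and the three light ones stand in recesses 1, 2 and 4; no verdict came back.

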